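# Refit the lift-out board of a cheese wire cutter

### The job

The washed white board of the cheese wire cutter lies on the deck: fit it back into the cutter's bed, which stands clamped wherever it was left on its slide. The board's notched end goes in first, tilted down, under the two hold-down lugs with the notch over the sprung tongue; push it back against the spring, gently and without forcing anything, until the front end can drop in, and leave it home: flat on the bed, square, and held by the spring against the bed's front wall. Leave the cheeses where they lie.

Things in the scene. Friction and masses are not known exactly. Their poses are not given: they have to be found in the camera images.
- board: Loose white plastic cutting board, 190 long (its x) x 130 wide (its y) x 16 mm thick, about 0.4 kg, lying flat, right way up. Origin: centre of the underside; x points to its notched (rear) end, z up through its top, on which a fence stands. A wire groove 4 mm wide runs along y = -52 mm.
- fence (a point): Middle of the top of the board's fence, which is also its grip: a straight bar across the board, 18 mm thick (board x = 11 to 29), 108 mm long (y = -46 to +62), rising 36 mm above the board's top. The point is at board x = 20, y = 8, z = 52 mm.
- notch (a point): Middle of the bottom of the notch in the board's rear edge, on the underside (board x = 83, y = 25, z = 0 mm). The notch goes through the full thickness, 26 mm wide, 12 mm deep: the rear edge is at board x = 95.
- cutter: Cheese wire cutter: aluminium base, fixed, 242 (x) x 152 (y) mm; origin on the deck under its middle, x to its rear, z up. On it a tray, the bed, is clamped, pulled 0 to 35 mm forward (-x) of its rearmost place; this amount differs each time and is not measured: see it or feel it. The other entries give cutter x for the rearmost place. The bed's floor is 22 mm above the deck.
- full_back (a point): Where the origin of the seated board would lie with the bed rearmost (cutter x = -17, y = 0, z = 22 mm); axes as the cutter's and the seated board's. The bed's pocket has inner faces at cutter x = -112 (front wall), x = 82 (rear wall), y = -67 and 67: 4 mm longer and 4 mm wider than the board. Front and side walls are 16 mm deep, flush with the seated board, with sloped lead-ins at the sides.
- tongue (a joint): Sprung steel tongue, 20 mm wide, round nose at x = 64 mm, in the rear wall at y = 25, 3 to 13 mm above the floor; it enters the notch. 0 = fully out, grows to 0.012 m as pushed to the rear; 4 N to start it, 0.7 N more per mm. About 0.002 with the board home, 0.006 with the board's rear edge hard on the rear wall. Above it two lugs, 20 mm wide at y = -30 and 50.
- pivot (a point): Pivot of the wire bow on the base (cutter x = 114, y = -52, z = 69 mm); the bow leans up and to the rear, away from the bed. The lugs before it stick out 14 mm from the bed's rear wall (tips x = 68), undersides 17.5 mm above the floor at the wall, 21 mm at the tips; so the board goes in rear end down by 6 to 12 degrees. The housing that carries them is 52 mm above the deck.
- cheese_block: Pale yellow rectangular block of cheese, 58 x 105 x 52 mm, between board and cutter. Origin under its middle. Bystander.
- butter: Small yellow block, 45 x 63 x 22 mm, between board and cutter. Origin under its middle. Bystander.
- slice: Small pale wedge of cheese, 67 x 77 x 30 mm, between board and cutter towards the back. Origin under its middle. Bystander.
- small_wheel: Small pale round cheese, 101 x 97 x 46 mm, behind them. Origin under its middle. Bystander.

How it is judged:
By the outcome, as a careful person would: the job done as asked, in the order asked, and still so for the second after the job is handed in, with the robot touching nothing.
It also fails if it takes over 48 s, if anything falls off the work surface, if the arm or the gripper's body presses on something with over 40 N, if the wrist force passes 120 N, or if a joint passes its speed limit or range.

### The arm

A 6-joint arm with a two-finger parallel gripper is mounted at the origin on a cart in front of the work surface, level with it; the furniture and walls round the work are solid. World frame = base frame: x ahead of the robot, y to its left, z up, the work surface at z = 0. Lengths are in m, angles in rad, forces in N, time in s.
With the tool pointing down it reaches from about 0.35 to 0.975 m from the base axis. Payload 4.9 kg.
Tool frame: the origin (TCP) lies at the very end of the fingers, on their centre line; the grasp point (between the pads) lies 19 mm behind it (manip.grasp_offset is the distance from the TCP to the grasp point, in m); z points along the fingers, y is the line along which they close (so a half turn about z gives the same grasp; the last joint's range is limited). The gripper opens to 85 mm and grips with 20 to 120 N. Pads are 22 mm wide; open, the fingers measure 114 mm over their backs; the gripper's body (76 mm by 85 mm) begins 54 mm behind the grasp point. The pads swing forward as they close: fully open they stand 13 mm farther back than shut.
Start: joints at [-1.309, 0.053, 1.613, -0, 1.476, -0.119], TCP at [0.232, -0.58, 0.231] pointing down, gripper open.
Joint ranges: [-3.01, 3.01], [-1.01, 2.22], [0.06, 2.58], [-1.02, 4.17], [0.09, 2.62], [-3.14, 3.14]. Speed limits (rad/s): [2.57, 2.57, 3.14, 3.14, 3.14, 3.14].

### API

Orientations are given as a unit quaternion [w, x, y, z].
In Python, from plant import manip, eyes, job_done, models gives the robot as it stands.
- The arm moves only by the tool servo_tool, never from a script. Its argument "motion" is one flat list of numbers, 5 for each row, row after row: the opening, from -1 (shut) to 1 (fully open), then the shift along the tool's x, y, z normalised to -1 to 1, where 1 is 120 mm, then the turn about the tool's z normalised to -1 to 1, where 1 is 45 degrees. A call has 1 to 5 rows; each row is the pose to reach, as a shift and turn from the pose commanded when the call began, along the tool's axes at that moment; what a row does not reach only later rows make up. A row lasts 1/8 s, in which the tool goes at most 62.5 mm and 10.7 degrees, less where a joint would pass 70% of its speed; a pose out of reach is approached as far as the arm can. A call with a number of a shift or a turn outside -1 to 1 is refused whole. A call with a gripper value outside its range is refused whole. The fingers move at their own pace and stop on an object; the grip force is fixed at half the most. Time passes only in rows, so rows that repeat a pose let the fingers close. It gives the time, the measured TCP pose, the force, the opening and the grip force at its end, in the units of the state.
- manip.state(): the state, without advancing time (a new reading comes with each control period).
- eyes.grab_frame(name): name is "side" or "top" or "wrist"; returns (picture, depth): 384x512x3 uint8, red, green, blue; 384x512 float32, m along the optical axis (not along the pixel's ray), 0 where there is no reading.
- eyes.camera_params(name): a dict with "fov_y" (degrees; the focal length in pixels is half the picture's height over the tangent of half this angle, whatever the lens; pixels are square), "cx", "cy" (the principal point, pixels), "pose" (4x4, takes a point from camera to world coordinates); the wrist camera has in their place "T_tool_cam" (4x4, takes a point from camera to tool coordinates, whose origin is the TCP and whose axes are the flange's). Camera axes: x right, y up, looking along -z (the intrinsics and any distortion apply to the point x, -y, -z); pixel columns grow to the right and rows downward; lengths in m; the calibration is good to about 2 mm. The wrist camera is an equidistant fisheye: a pixel r from the principal point sees the ray r / f radians off the axis. A picture is of the moment at which its call begins: read the wrist's pose just before it. camera_params takes no time and is no camera call.
- job_done(): hands the job in; it is judged then, once.
Trained networks look in the newest picture that a camera, given by its name, has taken for a name from the list of things; names that differ only in an ending like _2 or _b are one class to them, and where a whole thing is asked for, a point or a joint stands for the part that bears it (a point fixed in the world has none). Each returns a list of dicts, best first, with "p" (0 to 1); they miss things now and then, are a little off and sometimes report something else, mostly with a low value. They report only what shows in the picture. A call takes as long as a camera call.
- models.regions_of(camera, label): "mask" (384x512 bool, what is visible of it) and "pixel" ([column, row] in pixels, amid what is visible of it).
The state is a dict: "time": time; "joint_pos": joint angles; "joint_vel": joint speeds; "joint_efforts": joint torques, N m; "tool_pos": TCP position; "tool_rot": TCP orientation; "contact_force": force on the tool from outside, world axes, zero at the start; "ft_torque": the same for the moment, N m; "gripper_width": opening from 0.0 (shut) to 1.0 (fully open); "grasp_force": force on a finger pad.
Only numpy, scipy, OpenCV 4.12 (cv2) and the standard library are available. Lean on these libraries where they do the work, as an engineer would, in place of code of your own. Each camera call takes 0.05 s, during which the arm holds its last target. There are 200 camera calls.

## Working session

There is one attempt and no reset: what is moved stays moved. The work goes in short steps, Python scripts to look and compute and a tool call to move; the robot and the scene stay as the last step left them, time stands still between calls to the robot, and variables do not carry over. Pictures are saved under pics/ and viewed, at most 10 in all, crops included, and the job is handed in when it is done.

Besides the shell and the picture viewer there is one more tool, called after "Request:" as name(argument=value, ...) on one line, values as JSON. servo_tool: Moves the arm, as the interface text tells. Its arguments: {"type":"object","properties":{"motion":{"type":"array","items":{"type":"number","minimum":-1,"maximum":1}}},"required":["motion"]}

```bash
mkdir -p pics; cat > h.py <<'E'
import numpy as np, cv2
from plant import manip, eyes, models, job_done
from scipy.spatial.transform import Rotation as R
def Rq(q): return R.from_quat([q[1],q[2],q[3],q[0]]).as_matrix()
def cloud(name, st=None, d=None):
    """world xyz per pixel"""
    p=eyes.camera_params(name); h,w=d.shape
    f=h/2/np.tan(np.radians(p['fov_y'])/2)
    u,v=np.meshgrid(np.arange(w),np.arange(h)); a=(u-p['cx'])/f; b=(v-p['cy'])/f
    if name=='wrist':
        r=np.hypot(a,b)+1e-9; k=np.tan(np.minimum(r,1.5))/r; a,b=a*k,b*k
        T=np.eye(4); T[:3,:3]=Rq(st['tool_rot']); T[:3,3]=st['tool_pos']; T=T@np.array(p['T_tool_cam'])
    else: T=np.array(p['pose'])
    P=np.stack([a*d,-b*d,-d],-1)
    W=P@T[:3,:3].T+T[:3,3]; W[d==0]=np.nan
    return W
def look(name):
    st=manip.state(); im,d=eyes.grab_frame(name); return im,cloud(name,st,d),st
E
python3 - <<'E'
from h import *
out=[]
for n in('top','side'):
    im,W,st=look(n); np.save(n+'.npy',W); cv2.imwrite(f'{n}.png',im[:,:,::-1]); out.append(im[:,:,::-1])
    for l in('board','cutter','fence','cheese_block','butter','slice','small_wheel'):
        for r in models.regions_of(n,l)[:1]:
            m=r['mask']; print(n,l,round(r['p'],2),r['pixel'],m.sum(),np.nanmedian(W[m],0).round(3),np.nanpercentile(W[m],[2],axis=0).round(3),np.nanpercentile(W[m],[98],axis=0).round(3)); np.save(f'{n}_{l}.npy',m)
    print({k:v for k,v in eyes.camera_params(n).items()})
cv2.imwrite('pics/a.png',cv2.resize(np.vstack(out),(400*1,600)) if 0 else np.vstack([cv2.resize(o,(400,300)) for o in out]))
cv2.imwrite('pics/top.png',cv2.resize(out[0],(800,600)))
cv2.imwrite('pics/side.png',cv2.resize(out[1],(800,600)))
print(eyes.camera_params('wrist'))
s=manip.state();print(s)
E
```

```text
top board 0.68 [167.2, 222.5] 4784 [0.512 0.166 0.015] [[ 0.418  0.081 -0.002]] [[0.612 0.252 0.052]]
top cutter 0.74 [337.1, 224.3] 8706 [ 0.509 -0.228  0.023] [[ 0.383 -0.321  0.017]] [[ 0.789 -0.137  0.243]]
top fence 0.84 [165.9, 219.9] 4487 [0.512 0.167 0.015] [[0.421 0.083 0.008]] [[0.602 0.25  0.052]]
top cheese_block 0.76 [252.2, 255.6] 1228 [ 0.442 -0.033  0.05 ] [[ 0.392 -0.064 -0.081]] [[ 0.499 -0.004  0.054]]
top butter 0.75 [248.5, 212.0] 522 [ 0.545 -0.034  0.02 ] [[ 0.515 -0.057 -0.001]] [[ 0.577 -0.011  0.024]]
top slice 0.65 [254.7, 174.9] 593 [ 0.631 -0.04   0.028] [[ 0.608 -0.073  0.002]] [[ 0.667 -0.01   0.032]]
top small_wheel 0.72 [267.5, 128.9] 1307 [ 0.739 -0.065  0.04 ] [[ 0.698 -0.11   0.018]] [[ 0.784 -0.023  0.045]]
{'fov_y': 47.03934427671615, 'cx': 257.29139004552354, 'cy': 191.87217871679073, 'pose': array([[ 0.00816302,  0.98818671, -0.15303725,  0.4264121 ],
       [-0.99977061,  0.01109582,  0.01831966, -0.02695888],
       [ 0.01980131,  0.1528526 ,  0.9880506 ,  1.04358157],
       [ 0.        ,  0.        ,  0.        ,  1.        ]])}
side board 
[... 1446 characters left out ...]
098e+00,  5.26535233e-02,  1.61286380e+00, -8.88340511e-06,
        1.47601923e+00, -1.19010267e-01]), 'joint_vel': array([-6.16113140e-04,  1.29831413e-03,  2.25915126e-03,  5.89987911e-05,
       -1.05522840e-04,  2.01697034e-04]), 'joint_efforts': array([-1.39621705e-03, -3.93637919e+01, -3.70443571e+01, -2.26164757e-04,
        3.38123928e-04,  4.67979788e-06]), 'tool_pos': array([ 0.23227689, -0.5802256 ,  0.23135407]), 'tool_rot': array([ 2.82906280e-05,  9.81928948e-01,  1.89249940e-01, -2.41003501e-06]), 'contact_force': array([-0.38135054,  0.35191885, -0.34147387]), 'ft_torque': array([-0.00531707,  0.00613105, -0.03696222]), 'grasp_force': 0.0, 'gripper_width': 1.0024023281913366}
```

View pics/top.png

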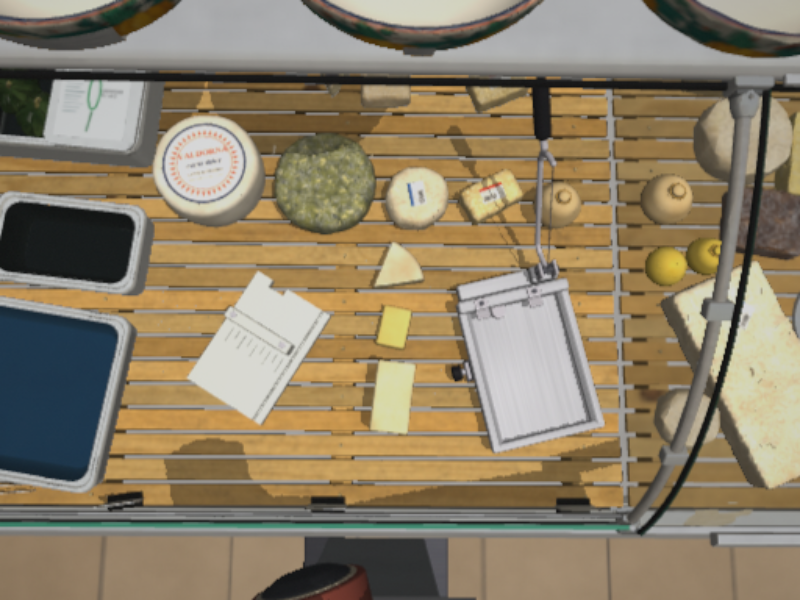

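View pics/side.png

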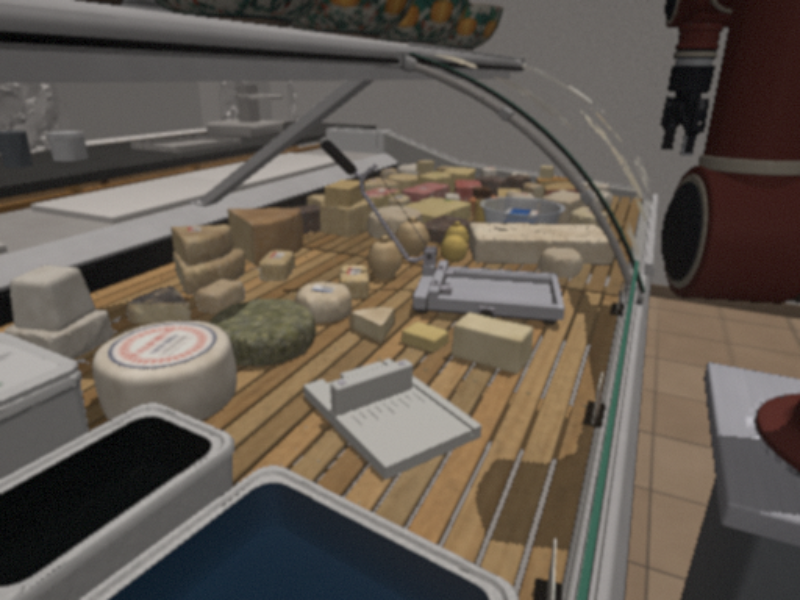

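The top view shows the board at about (260,345) with its notched end to the upper right (heading about -33°), and the cutter at (530,360) with its rear at the upper left (heading about +14°). A post and the glass edge stand between the arm's start and the work, so I'll measure heights along the route and fit the poses.

```bash
cat >> h.py <<'E'
def rect(P):
    """centre, (long,short), yaw deg of long axis, of xy points"""
    c,s,a=cv2.minAreaRect((P[:,:2]*1000).astype(np.float32))
    if s[0]<s[1]: s=s[::-1]; a+=90
    return np.round(c,1),np.round(s,1),round((a+90)%180-90,1)
E
python3 - <<'E'
from h import *
W=np.load('top.npy'); S=np.load('side.npy')
b=np.load('top_board.npy')|np.load('top_fence.npy'); P=W[b]; P=P[~np.isnan(P[:,0])]
print('board top',rect(P[(P[:,2]>.009)&(P[:,2]<.022)])); print('fence',rect(P[P[:,2]>.044]),P[P[:,2]>.044][:,2].mean())
b=np.load('side_board.npy')|np.load('side_fence.npy'); Q=S[b]; Q=Q[~np.isnan(Q[:,0])]
print('side board top',rect(Q[(Q[:,2]>.011)&(Q[:,2]<.022)])); print('fence',rect(Q[Q[:,2]>.047]))
C=W[np.load('top_cutter.npy')]; C=C[~np.isnan(C[:,0])]
print(np.histogram(C[:,2]*1000,np.arange(-5,80,5)))
for lo,hi in((.030,.045),(.017,.028),(.046,.058)):
    s=C[(C[:,2]>lo)&(C[:,2]<hi)]; print('cut',lo,len(s),rect(s))
# tall stuff in region: max height per 10cm cell
for nm,M in(('top',W),('side',S)):
    p=M.reshape(-1,3); p=p[~np.isnan(p[:,0])]
    print(nm,'cols y=.5..-.8'); 
    for x in np.arange(0.1,1.0,.1):
        print(round(x,1),[ (lambda q: int(1000*q[:,2].max()) if len(q) else -1)(p[(abs(p[:,0]-x)<.05)&(abs(p[:,1]-y)<.05)]) for y in np.arange(.5,-.81,-.1)])
for u,v in((410,55),(520,120),(580,180),(625,250),(640,300),(628,400),(600,520)): print('side',u,v,S[int(v*.64),int(u*.64)].round(3))
for u,v in((400,525),(200,525),(620,510),(640,508),(700,380),(735,200),(740,90),(690,420),(540,90),(545,150),(400,75)): print('top',u,v,W[int(v*.64),int(u*.64)].round(3))
E
```

```text
board top (array([514.6, 166.7]), array([190.1, 130.8]), -31.2)
fence (array([535.7, 163. ]), array([108.4,  17.8]), 58.8) 0.05050698278161094
side board top (array([513.4, 165.9]), array([193., 132.]), -31.4)
fence (array([533.7, 164.1]), array([106.2,  18.9]), 58.6)
(array([  34,    6,    2,   29, 1918, 2761,  275, 1062, 1041,  159,  440,
        162,   15,   26,   23,   50]), array([-5,  0,  5, 10, 15, 20, 25, 30, 35, 40, 45, 50, 55, 60, 65, 70, 75]))
cut 0.03 2262 (array([ 500. , -216.7]), array([248.6, 196.7]), 13.6)
cut 0.017 4684 (array([ 500.5, -209.3]), array([236.8, 182.6]), 12.8)
cut 0.046 560 (array([ 589.6, -208.2]), array([155.2,  77.4]), -53.1)
top cols y=.5..-.8
0.1 [-827, -828, -829, -726, -422, -34, -16, -730, -826, -828, -830, -828, -830, -827]
0.2 [-4, -4, -4, -4, 302, 304, -5, -5, -5, 11, 38, 39, -1, -1]
0.3 [80, 83, 82, 82, 82, 260, 84, 81, 81, 180, 131, 60, -26, -1]
0.4 [17, 54, 4, 20, 20, 55, 54, 41, 40, 280, 61, 60, -1, -1]
0.5 [23, 52, 50, 54, 54, 55, 54, 40, 41, 348, 61, 61, -1, -1]
0.6 [66, 67, 65, 57, 20, 32, 53, 113, 97, 391, 65, 60, 17, -1]
0.7 [66, 408
[... 745 characters left out ...]
 550]
0.9 [-1, 99, 97, 12, 468, 472, 36, 478, 468, 340, 465, 466, 66, 66]
side 410 55 [ 0.732 -0.394  0.417]
side 520 120 [ 0.507 -0.383  0.309]
side 580 180 [ 0.497 -1.439  0.035]
side 625 250 [ 0.289 -0.392  0.086]
side 640 300 [ 0.25  -0.366  0.003]
side 628 400 [ 0.25  -0.009 -0.007]
side 600 520 [0.261 0.254 0.018]
top 400 525 [ 0.269 -0.045  0.079]
top 200 525 [0.267 0.224 0.078]
top 620 510 [ 0.278 -0.371 -0.01 ]
top 640 508 [ 0.292 -0.372  0.073]
top 700 380 [ 0.459 -0.378  0.268]
top 735 200 [ 0.637 -0.377  0.373]
top 740 90 [ 0.737 -0.368  0.413]
top 690 420 [ 0.415 -0.381  0.228]
top 540 90 [ 0.806 -0.205  0.264]
top 545 150 [ 0.75  -0.221  0.21 ]
top 400 75 [ 0.938 -0.04   0.034]
```

Request:
servo_tool(motion=[1,0.37,-1,-0.15,0,1,0.37,-1,-0.15,0,1,0.37,-1,-0.15,0])

```text
time: 1.18
tool_pos: [0.229, -0.4495, 0.2496]
tool_rot: [0.0, 0.982, 0.19, 0.0]
contact_force: [0.6, 1.0, 1.1]
gripper_width: 1.003
grasp_force: 0.0
```

Request:
servo_tool(motion=[1,0.4,-1,0,-0.4,1,0.4,-1,0,-0.82,1,0.4,-1,0,-0.82,1,0.4,-1,0,-0.82])

```text
time: 1.68
tool_pos: [0.2291, -0.323, 0.2499]
tool_rot: [0.001, 0.871, 0.492, -0.0]
contact_force: [0.5, 0.7, -0.0]
gripper_width: 0.996
grasp_force: 0.0
```

Request:
servo_tool(motion=[1,0.5,0,0,0,1,1,0,0,0])

```text
time: 1.92
tool_pos: [0.2917, -0.2203, 0.2498]
tool_rot: [0.001, 0.872, 0.489, 0.0]
contact_force: [1.6, -1.1, -0.4]
gripper_width: 1.001
grasp_force: 0.0
```

Request:
servo_tool(motion=[1,0.5,0,0,0,1,1,0,0,0])

```text
time: 2.17
tool_pos: [0.3547, -0.1168, 0.2501]
tool_rot: [0.001, 0.872, 0.49, 0.001]
contact_force: [1.2, -0.8, 0.6]
gripper_width: 1.0
grasp_force: 0.0
```

Request:
servo_tool(motion=[1,0.5,0,0,0,1,1,0,0,0])

```text
time: 2.42
tool_pos: [0.4173, -0.0138, 0.25]
tool_rot: [0.001, 0.872, 0.49, 0.001]
contact_force: [0.1, -0.4, -0.0]
gripper_width: 0.997
grasp_force: 0.0
```

Request:
servo_tool(motion=[1,0.5,0.05,0.2,0,1,1,0.09,0.4,0,1,1,0.09,0.4,0,1,1,0.09,0.4,0])

```text
time: 2.92
tool_pos: [0.4877, 0.0814, 0.2012]
tool_rot: [0.0, 0.871, 0.49, -0.0]
contact_force: [-0.5, 0.6, -0.5]
gripper_width: 1.003
grasp_force: 0.0
```

```bash
cat > lb.py <<'E'
from h import *
im,W,st=look('wrist')
m=np.zeros(W.shape[:2],bool)
for l in('board','fence'):
    for r in models.regions_of('wrist',l)[:1]: m|=r['mask']
P=W[m]; P=P[~np.isnan(P[:,0])]
f=P[(P[:,2]>.045)]; print('fence',rect(f),np.median(f[:,2]))
b=P[(P[:,2]>.011)&(P[:,2]<.022)]; print('board',rect(b))
q=st['tool_rot']; print(st['tool_pos'].round(4),'tool y yaw',np.degrees(np.arctan2(*Rq(q)[[1,0],1])).round(2),'z axis',Rq(q)[:,2].round(3))
E
python3 lb.py
```

```text
fence (array([534.3, 164.6]), array([108. ,  17.7]), 58.8) 0.05230884747169434
board (array([513.1, 168.1]), array([191. , 130.4]), -31.2)
[0.4877 0.0814 0.2012] tool y yaw -31.25 z axis [-0.001 -0.001 -1.   ]
```

Request:
servo_tool(motion=[1,0.4,-0.01,0.2,0,1,0.79,-0.03,0.7,0,1,0.79,-0.03,0.7,0])

```text
time: 3.45
tool_pos: [0.5321, 0.1643, 0.1145]
tool_rot: [-0.001, 0.872, 0.49, -0.002]
contact_force: [-0.2, 0.1, 0.4]
gripper_width: 1.001
grasp_force: 0.0
```

Request:
servo_tool(motion=[1,0,0,0.4,0,1,0,0,0.725,0,1,0,0,0.725,0])

```text
time: 3.82
tool_pos: [0.5314, 0.1628, 0.0286]
tool_rot: [-0.001, 0.872, 0.49, -0.002]
contact_force: [-0.7, 0.2, 1.1]
gripper_width: 1.002
grasp_force: 0.0
```

Request:
servo_tool(motion=[-1,0,0,0,0,-1,0,0,0,0,-1,0,0,0,0,-1,0,0,0,0,-1,0,0,0,0])

```text
time: 4.45
tool_pos: [0.5346, 0.1645, 0.0318]
tool_rot: [0.001, 0.872, 0.49, 0.001]
contact_force: [-0.8, -1.7, 6.1]
gripper_width: 0.196
grasp_force: 60.9
```

Request:
servo_tool(motion=[-1,0,0,-0.05,0,-1,0,0,-0.2,0,-1,0,0,-0.5,0,-1,0,0,-0.9,0,-1,0,0,-0.9,0])

```text
time: 5.08
tool_pos: [0.5368, 0.1651, 0.144]
tool_rot: [0.002, 0.872, 0.49, 0.005]
contact_force: [0.4, 0.3, -4.3]
gripper_width: 0.195
grasp_force: 59.6
```

```bash
cat > ortho.py <<'E'
from h import *
def ortho(im,name,c,yaw,z,L=(.32,.22),s=2500):
    """orthophoto of plane z; right = cutter x, up = cutter y"""
    p=eyes.camera_params(name); f=192/np.tan(np.radians(p['fov_y'])/2); T=np.linalg.inv(p['pose'])
    w,h=int(L[0]*s),int(L[1]*s); u,v=np.meshgrid(np.arange(w),np.arange(h))
    X=(u-w/2)/s; Y=-(v-h/2)/s; cy,sy=np.cos(yaw),np.sin(yaw)
    W=np.stack([c[0]+cy*X-sy*Y,c[1]+sy*X+cy*Y,0*X+z],-1)@T[:3,:3].T+T[:3,3]
    return cv2.remap(im,(p['cx']+f*W[...,0]/-W[...,2]).astype(np.float32),(p['cy']-f*W[...,1]/-W[...,2]).astype(np.float32),cv2.INTER_CUBIC)
if __name__=='__main__':
    print(manip.state()['tool_pos'],manip.state()['gripper_width'],manip.state()['grasp_force'],manip.state()['contact_force'])
    im=cv2.imread('top.png'); o=ortho(im,'top',(.50,-.215),np.radians(13.5),.038)
    for k in range(0,800,100): cv2.line(o,(k,0),(k,8),(0,0,255),1)
    for k in range(0,550,100): cv2.line(o,(0,k),(8,k),(0,0,255),1)
    cv2.imwrite('pics/ortho.png',o)
    W=np.load('top.npy'); p=W.reshape(-1,3); d=p[:,:2]-[.5,-.215]; a=np.radians(13.5)
    X=(d@[np.cos(a),np.sin(a)])*1000; Y=(d@[-np.sin(a),np.cos(a)])*1000
    for y0 in(-30,0,30):
        k=(abs(Y-y0)<6)&(abs(X)<180); b=np.round(X[k]/5)*5; print('y',y0,[(int(t),int(np.nanmedian(p[k,2][b==t])*1000)) for t in np.unique(b)])
    for x0 in(-40,20):
        k=(abs(X-x0)<6)&(abs(Y)<110); b=np.round(Y[k]/5)*5; print('x',x0,[(int(t),int(np.nanmedian(p[k,2][b==t])*1000)) for t in np.unique(b)])
E
python3 ortho.py
```

```text
[0.53679634 0.16509548 0.14404304] 0.19453490644123586 59.57905411720276 [ 0.39023504  0.28356046 -4.34641082]
y -30 [(-180, -1), (-175, -1), (-170, -1), (-165, -2), (-160, -6), (-155, -2), (-150, -2), (-145, -2), (-140, -2), (-135, -1), (-130, -1), (-125, 34), (-120, 36), (-115, 34), (-110, 20), (-105, 21), (-100, 20), (-95, 21), (-90, 20), (-85, 20), (-80, 19), (-75, 19), (-70, 20), (-65, 20), (-60, 21), (-55, 20), (-50, 19), (-45, 20), (-40, 21), (-35, 20), (-30, 19), (-25, 20), (-20, 19), (-15, 19), (-10, 21), (-5, 20), (0, 21), (5, 20), (10, 21), (15, 21), (20, 20), (25, 20), (30, 19), (35, 19), (40, 20), (45, 20), (50, 20), (55, 21), (60, 21), (65, 20), (70, 20), (75, 20), (80, 24), (85, 48), (90, 49), (95, 47), (100, 30), (105, 33), (110, 33), (115, 32), (120, 32), (125, 33), (130, -4), (135, -2), (140, -3), (145, -2), (150, -2), (155, -2), (160, -1), (165, 0), (170, -2), (175, -3), (180, -1)]
y 0 [(-180, -2), (-175, -1), (-170, -2), (-165, -2), (-160, -1), (-155, -4), (-150, -2), (-145, -1), (-140, -1), (-135, -2), (-130, -1), (-125, 37), (-120, 36), (-115, 34), (-110, 20), (
[... 1621 characters left out ...]
, 19), (-5, 20), (0, 20), (5, 20), (10, 21), (15, 19), (20, 20), (25, 20), (30, 20), (35, 20), (40, 20), (45, 20), (50, 24), (55, 35), (60, 36), (65, 33), (70, 0), (75, 0), (80, 0), (85, -2), (90, -2), (95, -1), (100, -1), (105, -1), (110, -1)]
x 20 [(-100, 34), (-95, 36), (-90, 37), (-85, 31), (-80, 20), (-75, 20), (-70, 19), (-65, 21), (-60, 21), (-55, 20), (-50, 19), (-45, 20), (-40, 21), (-35, 20), (-30, 20), (-25, 20), (-20, 20), (-15, 20), (-10, 18), (-5, 20), (0, 20), (5, 21), (10, 21), (15, 20), (20, 20), (25, 20), (30, 21), (35, 19), (40, 21), (45, 20), (50, 25), (55, 35), (60, 36), (65, 35), (70, 0), (75, -2), (80, -2), (85, -2), (90, -7), (95, -2), (100, -3), (105, -3), (110, -2)]
```

View pics/ortho.png

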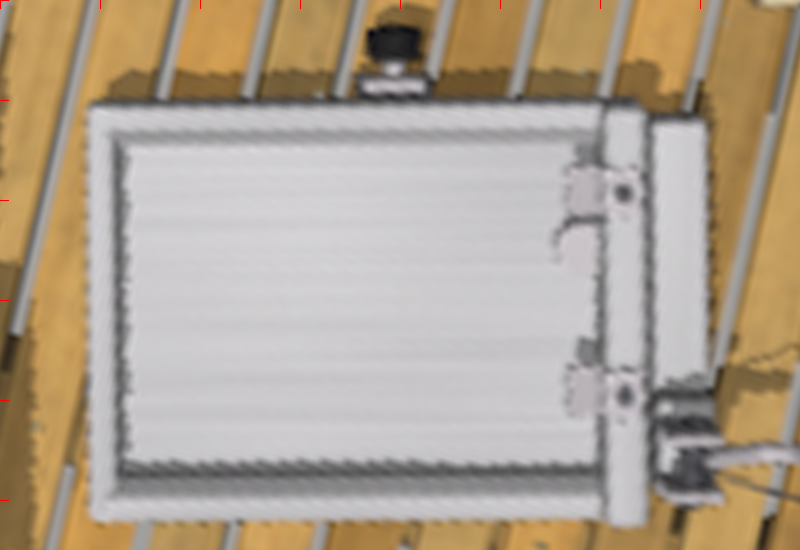

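The orthophoto (13.5°) shows the pocket with its front inner edge at column 115, lug tips at about 567, outer side walls at rows 103 and 520, and the tongue at (575,240). Next I carry the board to a point short of the cutter and check the bed from there with the wrist camera.

Request:
servo_tool(motion=[-1,-0.2,0.05,-0.05,0,-1,-0.6,0.15,-0.1,0,-1,-1,0.23,-0.13,0])

```text
time: 5.45
tool_pos: [0.4931, 0.0466, 0.152]
tool_rot: [-0.001, 0.871, 0.491, -0.001]
contact_force: [0.9, -0.3, -4.5]
gripper_width: 0.197
grasp_force: 59.5
```

Request:
servo_tool(motion=[-1,-0.5,0.12,0,0,-1,-1,0.23,0,0])

```text
time: 5.7
tool_pos: [0.4541, -0.0703, 0.1519]
tool_rot: [-0.001, 0.871, 0.491, -0.001]
contact_force: [0.9, -0.7, -4.3]
gripper_width: 0.2
grasp_force: 59.5
```

Request:
servo_tool(motion=[-1,-0.5,0.12,0,0,-1,-1,0.23,0,0])

```text
time: 5.95
tool_pos: [0.4154, -0.1871, 0.152]
tool_rot: [-0.001, 0.872, 0.49, -0.0]
contact_force: [1.8, -0.7, -4.7]
gripper_width: 0.193
grasp_force: 59.5
```

Request:
servo_tool(motion=[-1,-0.2,0,0,-0.2,-1,-0.4,0,0,-0.4,-1,-0.6,0,0,-0.6,-1,-0.6,0,0,-0.8,-1,-0.6,0,0,-0.994])

```text
time: 6.58
tool_pos: [0.3786, -0.247, 0.1516]
tool_rot: [-0.002, 0.618, 0.786, 0.0]
contact_force: [0.3, 0.2, -4.1]
gripper_width: 0.194
grasp_force: 59.5
```

```bash
python3 - <<'E'
from h import *
st=manip.state(); print({k:np.round(st[k],4) for k in('tool_pos','tool_rot','contact_force','gripper_width','joint_pos')})
im,W,st=look('wrist'); np.save('w1.npy',W); cv2.imwrite('w1.png',im[:,:,::-1])
print('yaw y',np.degrees(np.arctan2(*Rq(st['tool_rot'])[[1,0],1])))
cv2.imwrite('pics/w1.png',cv2.resize(im[:,:,::-1],(800,600)))
E
```

```text
{'tool_pos': array([ 0.3786, -0.247 ,  0.1516]), 'tool_rot': array([-2.000e-03,  6.179e-01,  7.863e-01,  3.000e-04]), 'contact_force': array([ 0.319 ,  0.2375, -4.1358]), 'gripper_width': np.float64(0.1943), 'joint_pos': array([-7.4310e-01, -3.1660e-01,  2.0824e+00,  4.0000e-04,  1.3798e+00,
       -9.8190e-01])}
yaw y 13.678263160559533
```

View pics/w1.png

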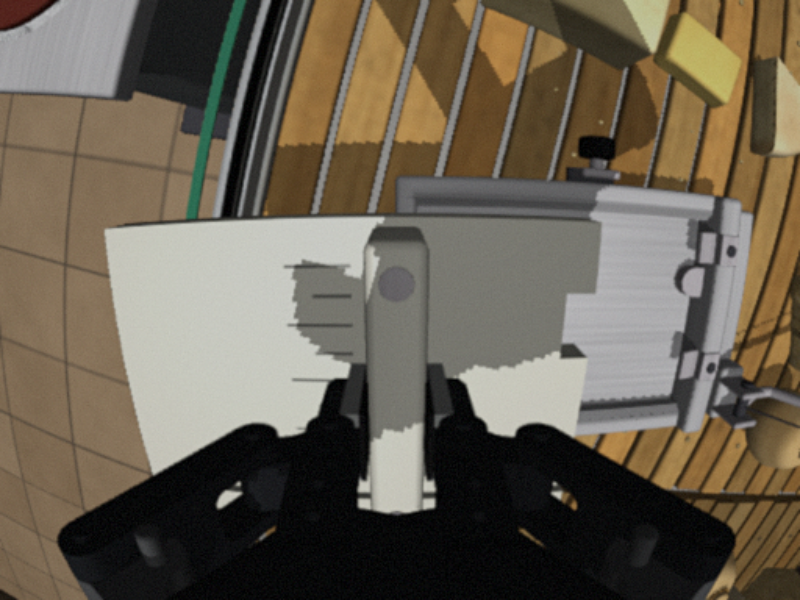

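The wrist picture shows the board (rear edge at about column 590, notch at (575,320)), the bed behind it, the lugs at (705,245) and (690,365), and the tongue at (690,280). I'll rectify it at the wall-top and board-top planes and compare.

```bash
cat >> h.py <<'E'
def worthow(im,st,c,yaw,z,L=(.32,.22),s=2500):
    p=eyes.camera_params('wrist'); f=192/np.tan(np.radians(p['fov_y'])/2)
    T=np.eye(4); T[:3,:3]=Rq(st['tool_rot']); T[:3,3]=st['tool_pos']; T=np.linalg.inv(T@np.array(p['T_tool_cam']))
    w,h=int(L[0]*s),int(L[1]*s); u,v=np.meshgrid(np.arange(w),np.arange(h))
    X=(u-w/2)/s; Y=-(v-h/2)/s; cy,sy=np.cos(yaw),np.sin(yaw)
    W=np.stack([c[0]+cy*X-sy*Y,c[1]+sy*X+cy*Y,0*X+z],-1)@T[:3,:3].T+T[:3,3]
    x,y,zz=W[...,0],-W[...,1],-W[...,2]; r=np.hypot(x,y)+1e-9; k=f*np.arctan2(r,zz)/r
    return cv2.remap(im,(p['cx']+k*x).astype(np.float32),(p['cy']+k*y).astype(np.float32),cv2.INTER_CUBIC)
E
python3 - <<'E'
from h import *
st=manip.state(); im=cv2.imread('w1.png')
a=worthow(im,st,(.50,-.215),np.radians(13.5),.038,L=(.32,.22))
W=np.load('w1.npy'); R2=np.array([[np.cos(np.radians(13.5)),np.sin(np.radians(13.5))],[-np.sin(np.radians(13.5)),np.cos(np.radians(13.5))]])
B=W.reshape(-1,3); k=(B[:,2]>.1)&(B[:,2]<.2)
d=(B[:,:2]-st['tool_pos'][:2])@R2.T*1000
# tilt of board top in cutter axes
for x0 in range(-100,80,20):
    q=k&(abs(d[:,0]-x0)<4)&(d[:,1]>5)&(d[:,1]<50)&(B[:,2]<.15); print(x0,np.median(B[q,2]).round(4) if q.any() else None,end=' ')
q=k&(B[:,2]<.148); print('board extents rel TCP',np.nanpercentile(d[q],[.5,99.5],axis=0).round(1))
for i in range(0,800,100): cv2.line(a,(i,0),(i,8),(0,0,255),1)
for i in range(0,550,100): cv2.line(a,(0,i),(8,i),(0,0,255),1)
cv2.imwrite('pics/wo.png',a)
# also depth profile of bed
p=B; dd=(p[:,:2]-[.5,-.215])@R2.T*1000
for y0 in(35,-45,10,0):
    q=(abs(dd[:,1]-y0)<5)&(dd[:,0]>40)&(dd[:,0]<140)&(p[:,2]<.09); b=np.round(dd[q,0]/3)*3; print(y0,[(int(t),int(np.nanmedian(p[q,2][b==t])*1000)) for t in np.unique(b)])
E
```

```text
-100 0.1366 -80 0.1365 -60 0.1364 -40 0.1364 -20 0.1364 0 None 20 0.1363 40 0.1363 60 0.1363 board extents rel TCP [[-114.5  -62.5]
 [  73.6   57.8]]
35 [(39, 22), (42, 22), (45, 23), (48, 22), (51, 22), (54, 22), (57, 22), (60, 22), (63, 22), (66, 45), (69, 23), (72, 23), (75, 23), (78, 45), (81, 51), (84, 53), (87, 54), (90, 53), (93, 52), (108, 35), (111, 35), (114, 34), (117, 34), (120, 34), (123, 33)]
-45 [(39, 22), (42, 22), (45, 22), (48, 22), (51, 22), (54, 22), (57, 22), (60, 22), (63, 22), (66, 45), (69, 23), (72, 23), (75, 34), (78, 44), (81, 49), (84, 53), (87, 54), (90, 54), (93, 52), (102, 48), (105, 51), (108, 50), (111, 49), (114, 43), (117, 44), (120, 42), (123, 34)]
10 [(39, 22), (42, 22), (45, 22), (48, 22), (51, 22), (54, 22), (57, 22), (60, 22), (63, 31), (66, 35), (69, 35), (72, 35), (75, 35), (78, 40), (81, 48), (84, 50), (87, 50), (90, 50), (93, 50), (96, 49), (108, 36), (111, 34), (114, 34), (117, 34), (120, 34), (123, 33)]
0 [(39, 22), (42, 22), (45, 22), (48, 22), (51, 22), (54, 22), (57, 22), (60, 22), (63, 22), (66, 23), (69, 23), (72, 29), (75, 29), (78, 37), (81, 43), (84, 50), (87, 50), (90, 50), (93, 50), (96, 49), (99, 47), (111, 34), (114, 34), (117, 34), (120, 34), (123, 33)]
```

View pics/wo.png

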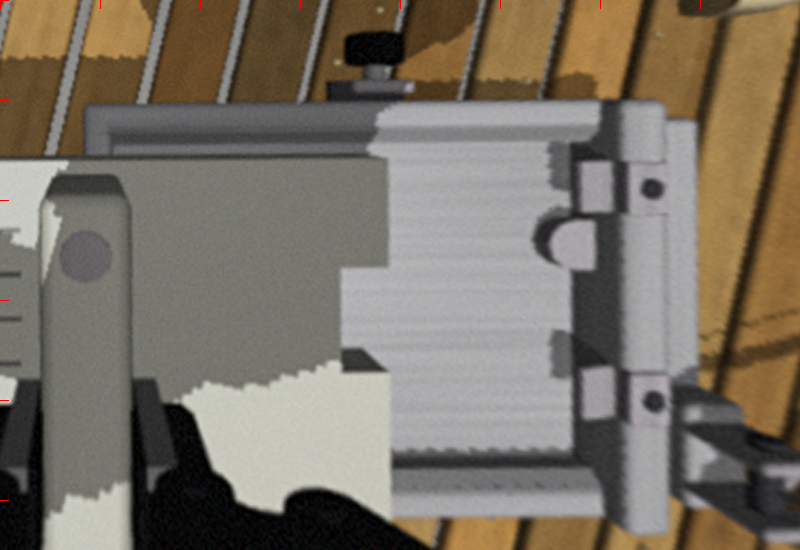

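Request:
servo_tool(motion=[-1,0,0.3,0,0,-1,-0.01,0.6,0,0,-1,-0.025,0.91,0.1,0,-1,-0.025,0.91,0.2,0,-1,-0.025,0.91,0.3,0])

```text
time: 7.25
tool_pos: [0.4856, -0.2245, 0.1157]
tool_rot: [-0.002, 0.62, 0.785, -0.0]
contact_force: [-0.3, 0.0, -4.6]
gripper_width: 0.195
grasp_force: 60.2
```

```bash
cat > fr.py <<'E'
from h import *
st=manip.state(); a=np.radians(13.5); d=st['tool_pos'][:2]-[.5,-.215]; R_=Rq(st['tool_rot'])
print('X',1000*(d@[np.cos(a),np.sin(a)]),'Y',1000*(d@[-np.sin(a),np.cos(a)]),'z',1000*st['tool_pos'][2],'yaw',np.degrees(np.arctan2(R_[1,1],R_[0,1])),'tilt',R_[:2,2].round(4),'F',st['contact_force'].round(1),'M',st['ft_torque'].round(2),'t',st['time'])
E
python3 fr.py
```

```text
X -16.23323218286619 Y -5.916403400243347 z 115.68106631103383 yaw 13.408161789272508 tilt [-0.003   0.0016] F [-0.3  0.  -4.6] M [ 0.04 -0.08 -0.01] t 7.25
```

Request:
servo_tool(motion=[-1,0,0,0.12,0,-1,0,0,0.24,0,-1,0,0,0.35,0,-1,0,0,0.35,0])

```text
time: 7.75
tool_pos: [0.4856, -0.2247, 0.0742]
tool_rot: [-0.002, 0.62, 0.785, -0.0]
contact_force: [0.2, -0.5, -4.4]
gripper_width: 0.195
grasp_force: 60.2
```

```bash
python3 fr.py; python3 - <<'E'
from h import *
im,W,st=look('wrist'); cv2.imwrite('pics/w2.png',cv2.resize(im[:,:,::-1],(800,600)))
E
```

```text
X -16.228596283522513 Y -6.1233649153635135 z 74.2181832696721 yaw 13.424017915881047 tilt [-0.0027  0.0017] F [ 0.2 -0.5 -4.4] M [ 0.04 -0.07  0.  ] t 7.75
```

View pics/w2.png

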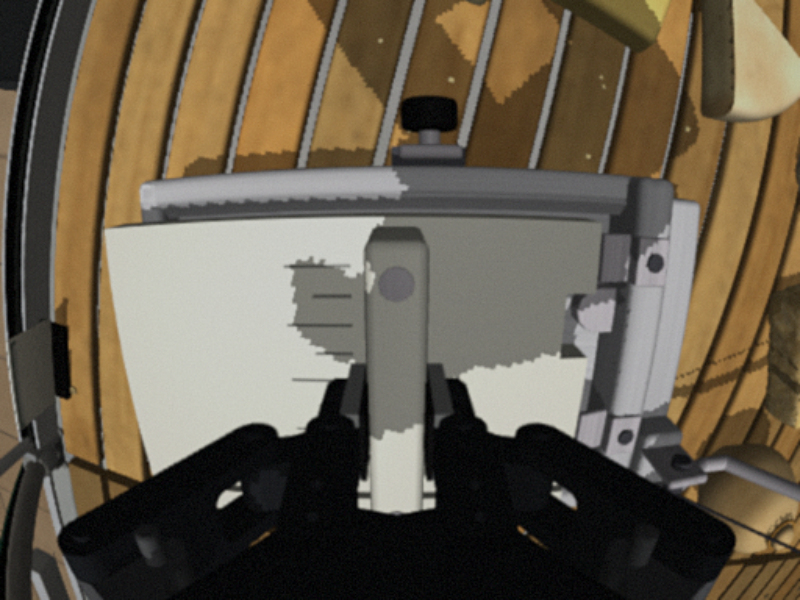

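The board's rear edge (column 600) is just short of the lugs (605 and up), with the tongue at about (585,312) in the notch (rows 293–357). Before lowering I'll check sideways alignment in metric terms.

```bash
python3 - <<'E'
from h import *
st=manip.state(); im=cv2.imread('pics/w2.png'); im=cv2.resize(im,(512,384),interpolation=cv2.INTER_AREA)
c=(.53,-.215); a=np.radians(13.5)
o=[worthow(im,st,c,a,z,L=(.16,.18),s=2500) for z in(.0585,.038)]
for k in o:
    for i in range(0,450,50): cv2.line(k,(0,i),(8,i),(0,0,255),1)
    for i in range(0,400,50): cv2.line(k,(i,0),(i,8),(0,0,255),1)
cv2.imwrite('pics/w2o.png',np.hstack(o))
E
```

```text
(no output)
```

View pics/w2o.png

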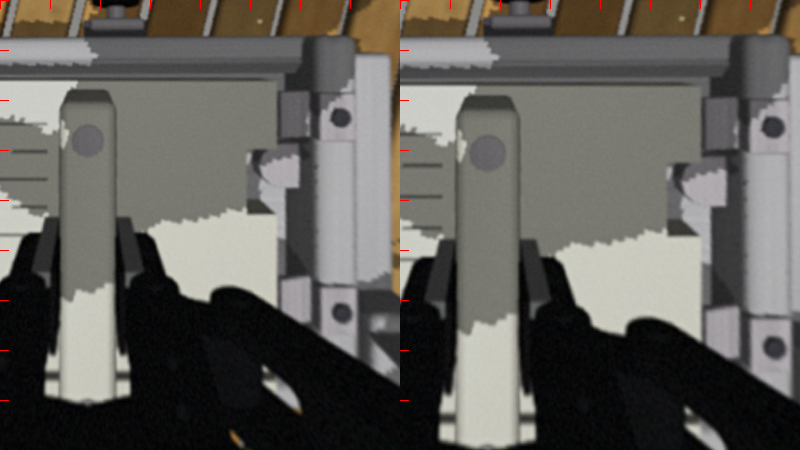

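Request:
servo_tool(motion=[-1,-0.008,0,0,0,-1,-0.008,0,0.03,0,-1,-0.008,0,0.06,0,-1,-0.008,0,0.06,0])

```text
time: 8.3
tool_pos: [0.4874, -0.2264, 0.0693]
tool_rot: [0.0, 0.619, 0.785, -0.0]
contact_force: [0.5, 0.4, -0.9]
gripper_width: 0.192
grasp_force: 60.8
```

Request:
servo_tool(motion=[-1,0,0,0.015,0,-1,0,0,0.03,0,-1,0,0,0.03,0])

```text
time: 8.68
tool_pos: [0.4882, -0.2265, 0.0675]
tool_rot: [0.001, 0.619, 0.785, 0.0]
contact_force: [0.6, 4.1, 7.8]
gripper_width: 0.196
grasp_force: 63.1
```

```bash
cat > tilt.py <<'E'
from h import *
im,W,st=look('wrist'); B=W.reshape(-1,3); a=np.radians(13.5)
R2=np.array([[np.cos(a),np.sin(a)],[-np.sin(a),np.cos(a)]]); d=(B[:,:2]-st['tool_pos'][:2])@R2.T*1000
z=st['tool_pos'][2]
k=(d[:,0]>-125)&(d[:,0]<80)&((d[:,0]<-14)|(d[:,0]>14))&(d[:,1]>12)&(d[:,1]<52)&(B[:,2]<z+.02)&(B[:,2]>.028)
q=B[k]; x=d[k,0]
out=[(x0,(np.median(q[abs(x-x0)<3,2])*1000).round(1)) for x0 in range(-115,81,13) if (abs(x-x0)<3).sum()>5]; print(out)
E
python3 fr.py; python3 tilt.py
```

```text
X -14.151867258053512 Y -8.426873053655342 z 67.53204567229616 yaw 13.465624248270622 tilt [ 0.0013 -0.0007] F [0.6 4.1 7.8] M [ 0.45  1.24 -0.07] t 8.675
[(-115, np.float64(54.6)), (-102, np.float64(54.4)), (-89, np.float64(54.1)), (-76, np.float64(53.8)), (-63, np.float64(53.5)), (-50, np.float64(53.3)), (-37, np.float64(52.9)), (-24, np.float64(52.7)), (15, np.float64(51.8)), (28, np.float64(51.5)), (41, np.float64(51.2)), (54, np.float64(51.0)), (67, np.float64(50.7)), (80, np.float64(37.3))]
```

Request:
servo_tool(motion=[-1,0.011,0,0,0,-1,0.011,-0.01,0.02,0,-1,0.011,-0.01,0.035,0,-1,0.011,-0.01,0.035,0])

```text
time: 9.22
tool_pos: [0.489, -0.2264, 0.0654]
tool_rot: [0.003, 0.619, 0.785, 0.001]
contact_force: [3.8, 4.7, 13.8]
gripper_width: 0.192
grasp_force: 69.6
```

```bash
python3 fr.py; python3 tilt.py
```

```text
X -13.391300093050901 Y -8.519335044921817 z 65.41757481624225 yaw 13.489310300884975 tilt [ 0.0064 -0.003 ] F [ 3.8  4.7 13.8] M [0.41 0.84 0.05] t 9.225
[(-115, np.float64(54.7)), (-102, np.float64(54.3)), (-89, np.float64(53.8)), (-76, np.float64(53.3)), (-63, np.float64(52.8)), (-50, np.float64(52.2)), (-37, np.float64(51.7)), (-24, np.float64(51.2)), (15, np.float64(49.5)), (28, np.float64(49.0)), (41, np.float64(48.5)), (54, np.float64(47.9)), (67, np.float64(47.5)), (80, np.float64(44.5))]
```

Request:
servo_tool(motion=[-1,0.012,0,-0.01,0,-0.57,0.012,0,-0.01,0,-0.55,0.012,0,-0.01,0,-0.53,0.012,0,-0.01,0,-0.51,0.012,0,-0.01,0])

```text
time: 9.9
tool_pos: [0.4848, -0.2236, 0.0616]
tool_rot: [-0.001, 0.62, 0.785, -0.0]
contact_force: [1.1, 0.1, -1.2]
gripper_width: 0.246
grasp_force: 0.4
```

```bash
python3 fr.py; python3 tilt.py
```

```text
X -16.834756506107407 Y -4.8229104250928785 z 61.62632058357205 yaw 13.436527594062314 tilt [-0.0011  0.0006] F [ 1.1  0.1 -1.2] M [-0.   -0.13  0.  ] t 9.9
[(-115, np.float64(55.8)), (-102, np.float64(54.8)), (-89, np.float64(53.6)), (-76, np.float64(52.4)), (-63, np.float64(51.1)), (-50, np.float64(49.9)), (-37, np.float64(48.7)), (-24, np.float64(47.5)), (15, np.float64(43.8)), (28, np.float64(42.6)), (41, np.float64(41.3)), (54, np.float64(40.1)), (67, np.float64(38.8)), (80, np.float64(33.5))]
```

The board now rests tilted 5.4°, rear end on the floor and front on the wall. I'll open slightly, go lower and level with the tongue, then push.

Request:
servo_tool(motion=[-0.36,0,0,0,0,-0.36,0.04,0,0,0,-0.36,0.085,0,0.04,0,-0.36,0.085,0,0.08,0,-0.36,0.085,0,0.08,0])

```text
time: 10.58
tool_pos: [0.4824, -0.2135, 0.0517]
tool_rot: [-0.001, 0.619, 0.785, -0.0]
contact_force: [-1.1, -0.6, 1.0]
gripper_width: 0.32
grasp_force: 0.0
```

Request:
servo_tool(motion=[-0.36,0,0.03,0,0,-0.36,0,0.06,0,0,-0.36,0,0.09,0,0,-0.36,0,0.12,0,0,-0.36,0,0.12,0,0])

```text
time: 11.2
tool_pos: [0.4974, -0.2105, 0.0526]
tool_rot: [0.0, 0.619, 0.785, 0.0]
contact_force: [-0.8, 0.2, -0.1]
gripper_width: 0.325
grasp_force: 0.3
```

```bash
python3 fr.py; cat >> tilt.py <<'E'
# fence / board edges in bed frame (X,Y mm)
D=(B[:,:2]-[.5,-.215])@R2.T*1000
im2=im[:,:,::-1].copy(); cv2.imwrite('w.png',im2)
E
python3 tilt.py
```

```text
X -1.5042911777872667 Y 5.036502244323878 z 52.62497708244375 yaw 13.459326773603912 tilt [0.0006 0.    ] F [-0.8  0.2 -0.1] M [0.01 0.08 0.03] t 11.2
[(-115, np.float64(54.6)), (-102, np.float64(53.4)), (-89, np.float64(52.2)), (-76, np.float64(51.1)), (-63, np.float64(50.0)), (-50, np.float64(48.8)), (-37, np.float64(47.6)), (-24, np.float64(46.5)), (15, np.float64(43.0)), (28, np.float64(41.9)), (41, np.float64(40.8)), (54, np.float64(39.6)), (67, np.float64(39.0)), (80, np.float64(44.7))]
```

Request:
servo_tool(motion=[-0.36,0,0.02,0,0,-0.36,0,0.04,0,0,-0.36,0,0.06,0,0,-0.36,0,0.06,0,0])

```text
time: 11.75
tool_pos: [0.5037, -0.209, 0.0524]
tool_rot: [-0.0, 0.619, 0.785, -0.0]
contact_force: [-4.0, -1.8, 0.2]
gripper_width: 0.317
grasp_force: 2.0
```

```bash
python3 fr.py; python3 tilt.py
```

```text
X 4.999324240177281 Y 4.9731459896704875 z 52.419075236046076 yaw 13.457941346918885 tilt [-0.0009 -0.0003] F [-4.  -1.8  0.2] M [-0.31  0.62  0.01] t 11.75
[(-115, np.float64(53.9)), (-102, np.float64(52.9)), (-89, np.float64(51.8)), (-76, np.float64(50.6)), (-63, np.float64(49.6)), (-50, np.float64(48.4)), (-37, np.float64(47.3)), (-24, np.float64(46.2)), (15, np.float64(42.9)), (28, np.float64(41.7)), (41, np.float64(40.7)), (54, np.float64(39.5)), (67, np.float64(45.1)), (80, np.float64(51.8))]
```

Request:
servo_tool(motion=[-0.36,0,0.01,0,0,-0.36,0,0.02,0,0,-0.36,0,0.025,0,0,-0.36,0,0.025,0,0])

```text
time: 12.3
tool_pos: [0.5053, -0.2086, 0.0523]
tool_rot: [-0.001, 0.619, 0.785, -0.001]
contact_force: [-7.7, -2.7, 2.7]
gripper_width: 0.316
grasp_force: 4.5
```

```bash
python3 fr.py; python3 tilt.py
```

```text
X 6.6114600141089905 Y 4.983657096739398 z 52.268805408517196 yaw 13.463803482862748 tilt [-0.0041 -0.0006] F [-7.7 -2.7  2.7] M [-0.55  1.43 -0.05] t 12.3
[(-115, np.float64(53.8)), (-102, np.float64(52.7)), (-89, np.float64(51.7)), (-76, np.float64(50.6)), (-63, np.float64(49.4)), (-50, np.float64(48.3)), (-37, np.float64(47.2)), (-24, np.float64(46.1)), (15, np.float64(42.8)), (28, np.float64(41.7)), (41, np.float64(40.6)), (54, np.float64(39.5)), (67, np.float64(44.9)), (80, np.float64(51.8))]
```

Request:
servo_tool(motion=[-0.36,0,0.01,0,0,-0.36,0,0.02,0,0,-0.36,0,0.02,0,0])

```text
time: 12.72
tool_pos: [0.5073, -0.2082, 0.0521]
tool_rot: [-0.002, 0.619, 0.785, -0.002]
contact_force: [-8.5, -3.7, 3.3]
gripper_width: 0.319
grasp_force: 5.0
```

```bash
python3 fr.py; python3 tilt.py
```

```text
X 8.652670008336536 Y 4.9651092854025745 z 52.13537509304511 yaw 13.467868723672494 tilt [-0.0049 -0.0008] F [-8.5 -3.7  3.3] M [-0.62  1.66 -0.02] t 12.725
[(-115, np.float64(53.5)), (-102, np.float64(52.4)), (-89, np.float64(51.3)), (-76, np.float64(50.3)), (-63, np.float64(49.2)), (-50, np.float64(48.1)), (-37, np.float64(47.0)), (-24, np.float64(46.0)), (15, np.float64(42.7)), (28, np.float64(41.6)), (41, np.float64(40.6)), (54, np.float64(39.7)), (67, np.float64(44.3)), (80, np.float64(51.6))]
```

```bash
cat > edge.py <<'E'
from h import *
im,W,st=look('wrist'); B=W.reshape(-1,3); a=np.radians(13.5)
D=(B[:,:2]-[.5,-.215])@np.array([[np.cos(a),-np.sin(a)],[np.sin(a),np.cos(a)]])*1000
for y0 in(0,20,38):
    r=[]
    for lo,hi in((-140,-95),(62,96)):
        k=(abs(D[:,1]-y0)<3)&(D[:,0]>lo)&(D[:,0]<hi); b=np.round(D[k,0]/2)*2; r.append([(int(t),float((np.nanmedian(B[k,2][b==t])*1000).round(0))) for t in np.unique(b)])
    print(y0,r)
cv2.imwrite('w.png',im[:,:,::-1])
cv2.imwrite('pics/w3.png',cv2.resize(im[:,:,::-1],(800,600)))
E
python3 edge.py
```

```text
0 [[(-112, 54.0), (-110, 54.0), (-108, 54.0), (-106, 54.0), (-104, 54.0), (-102, 53.0), (-100, 53.0), (-98, 53.0), (-96, 53.0)], [(62, 40.0), (64, 40.0), (66, 39.0), (68, 36.0), (70, 34.0), (72, 31.0), (74, 34.0), (76, 35.0), (78, 36.0), (80, 43.0), (82, 50.0), (84, 50.0), (86, 51.0), (88, 51.0), (90, 51.0), (92, 51.0), (94, 50.0), (96, 50.0)]]
20 [[(-112, 54.0), (-110, 54.0), (-108, 54.0), (-106, 54.0), (-104, 53.0), (-102, 53.0), (-100, 53.0), (-98, 53.0), (-96, 53.0)], [(62, 136.0), (64, 140.0), (66, 143.0), (68, 145.0), (70, 143.0), (72, 145.0), (74, 145.0), (76, 36.0), (78, 36.0), (80, 45.0), (82, 50.0), (84, 51.0), (86, 51.0), (88, 51.0), (90, 51.0), (92, 51.0), (94, 50.0), (96, 50.0)]]
38 [[(-126, 38.0), (-124, 39.0), (-112, 53.0), (-110, 54.0), (-108, 54.0), (-106, 54.0), (-104, 53.0), (-102, 53.0), (-100, 53.0), (-98, 53.0), (-96, 53.0)], [(62, 40.0), (64, 40.0), (66, 46.0), (68, 47.0), (70, 46.0), (72, 46.0), (74, 45.0), (76, 45.0), (78, 45.0), (80, 51.0), (82, 53.0), (84, 53.0), (86, 55.0), (88, 54.0), (90, 54.0), (92, 52.0), (94, 52.0), (96, 50.0)]]
```

View pics/w3.png

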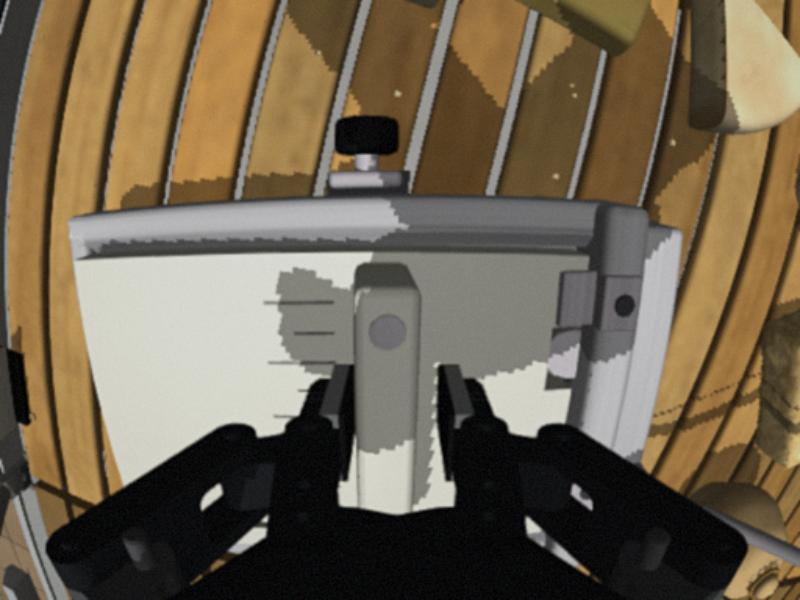

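Board front is just about at the inner edge of the front wall (left edge at column 75) and still resting on it, rear under the lug at (575,298) with the tongue in the notch (565,360). I'll push a little further.

Request:
servo_tool(motion=[-0.36,0,0.007,0,0,-0.36,0,0.014,0,0,-0.36,0,0.017,0,0,-0.36,0,0.017,0,0])

```text
time: 13.32
tool_pos: [0.5085, -0.208, 0.0513]
tool_rot: [-0.002, 0.619, 0.785, -0.003]
contact_force: [-10.1, -6.0, -0.0]
gripper_width: 0.32
grasp_force: 5.3
```

```bash
python3 fr.py; python3 tilt.py
```

```text
X 9.908236366588287 Y 4.789505199998367 z 51.306148649589375 yaw 13.476132395439237 tilt [-0.0063 -0.0015] F [-10.1  -6.   -0. ] M [-1.07  1.69  0.02] t 13.325
[(-115, np.float64(51.4)), (-102, np.float64(50.5)), (-89, np.float64(49.6)), (-76, np.float64(48.7)), (-63, np.float64(47.8)), (-50, np.float64(46.8)), (-37, np.float64(46.0)), (-24, np.float64(45.0)), (15, np.float64(42.3)), (28, np.float64(41.3)), (41, np.float64(40.4)), (54, np.float64(39.8)), (67, np.float64(44.8)), (80, np.float64(51.6))]
```

Request:
servo_tool(motion=[-0.36,0,0,0.02,0,-0.36,0,0,0.04,0,-0.36,0,0,0.06,0,-0.36,0,0,0.06,0])

```text
time: 13.88
tool_pos: [0.5077, -0.2087, 0.0451]
tool_rot: [-0.003, 0.619, 0.785, -0.004]
contact_force: [-16.5, -6.5, 7.0]
gripper_width: 0.322
grasp_force: 8.9
```

```bash
python3 fr.py; python3 tilt.py
```

```text
X 8.926623118493671 Y 4.385125225327578 z 45.14220063671056 yaw 13.481116382670615 tilt [-0.0091 -0.0022] F [-16.5  -6.5   7. ] M [-0.98  2.58 -0.04] t 13.875
[(-115, np.float64(38.3)), (-102, np.float64(38.4)), (-89, np.float64(38.3)), (-76, np.float64(38.3)), (-63, np.float64(38.3)), (-50, np.float64(38.3)), (-37, np.float64(38.4)), (-24, np.float64(38.4)), (15, np.float64(38.5)), (28, np.float64(38.4)), (41, np.float64(38.4)), (54, np.float64(38.6)), (67, np.float64(44.3)), (80, np.float64(51.7))]
```

The board lies flat (38.3 mm everywhere). I'll ease off so the spring seats it forward, then check.

Request:
servo_tool(motion=[-0.36,0,-0.02,0,0,-0.36,0,-0.04,0,0,-0.36,0,-0.06,0,0,-0.36,0,-0.08,0,0,-0.36,0,-0.08,0,0])

```text
time: 14.55
tool_pos: [0.5022, -0.2092, 0.0456]
tool_rot: [0.0, 0.619, 0.785, 0.0]
contact_force: [-1.6, -0.4, 0.2]
gripper_width: 0.316
grasp_force: 0.0
```

```bash
python3 fr.py; python3 tilt.py; python3 edge.py
```

```text
X 3.4917057651796726 Y 5.152602634452993 z 45.59171562040468 yaw 13.449554791847014 tilt [0.0011 0.0002] F [-1.6 -0.4  0.2] M [-0.    0.03  0.03] t 14.55
[(-115, np.float64(38.3)), (-102, np.float64(38.3)), (-89, np.float64(38.3)), (-76, np.float64(38.4)), (-63, np.float64(38.3)), (-50, np.float64(38.3)), (-37, np.float64(38.3)), (-24, np.float64(38.4)), (15, np.float64(38.4)), (28, np.float64(38.4)), (41, np.float64(38.4)), (54, np.float64(38.4)), (67, np.float64(45.0)), (80, np.float64(51.0))]
0 [[(-124, 38.0), (-122, 39.0), (-120, 38.0), (-118, 39.0), (-116, 38.0), (-114, 38.0), (-112, 38.0), (-110, 38.0), (-108, 38.0), (-106, 38.0), (-104, 39.0), (-102, 39.0), (-100, 39.0), (-98, 38.0), (-96, 38.0)], [(62, 39.0), (64, 39.0), (66, 37.0), (68, 34.0), (70, 33.0), (72, 33.0), (74, 35.0), (76, 35.0), (78, 39.0), (80, 43.0), (82, 50.0), (84, 51.0), (86, 51.0), (88, 51.0), (90, 50.0), (92, 51.0), (94, 50.0), (96, 49.0)]]
20 [[(-126, 37.0), (-124, 38.0), (-122, 38.0), (-120, 38.0), (-118, 38.0), (-116, 38.0), (-114, 38.0), (-112, 38.0), (-110, 38.0), (-108, 39.0), (-106, 38.0), (-104, 38.0), (-102, 39.0), (-100, 38.0), (-98, 39.0), (-96, 39.0)], [(62, 137.0), (64, 139.0), (66, 141.0), (68, 138.0), (70, 35.0), (72, 35.0), (74, 36.0), (76, 36.0), (78, 36.0), (80, 45.0), (82, 50.0), (84, 50.0), (86, 51.0), (88, 50.0), (90, 51.0), (92, 50.0), (94, 50.0), (96, 49.0)]]
38 [[(-126, 37.0), (-124, 38.0), (-122, 38.0), (-120, 38.0), (-118, 38.0), (-116, 38.0), (-114, 38.0), (-112, 38.0), (-110, 39.0), (-108, 39.0), (-106, 38.0), (-104, 39.0), (-102, 38.0), (-100, 39.0), (-98, 38.0), (-96, 38.0)], [(62, 39.0), (64, 39.0), (66, 46.0), (68, 47.0), (70, 46.0), (72, 46.0), (74, 46.0), (76, 45.0), (78, 46.0), (80, 51.0), (82, 53.0), (84, 53.0), (86, 54.0), (88, 54.0), (90, 54.0), (92, 53.0), (94, 52.0), (96, 49.0)]]
```

Request:
servo_tool(motion=[-0.2,0,-0.015,0,0,-0.1,0,-0.015,-0.1,0,0,0,-0.015,-0.4,0,0,0,-0.015,-0.8,0,0,0,-0.015,-1,0])

```text
time: 15.28
tool_pos: [0.5015, -0.2106, 0.1697]
tool_rot: [0.003, 0.619, 0.785, 0.0]
contact_force: [0.1, -0.5, 0.8]
gripper_width: 0.499
grasp_force: 0.0
```

Request:
servo_tool(motion=[0,-0.1,0,-0.3,0,0,-0.3,0,-0.6,0,0,-0.3,0,-0.6,0])

```text
time: 15.65
tool_pos: [0.5103, -0.247, 0.2427]
tool_rot: [0.004, 0.62, 0.785, 0.0]
contact_force: [-0.1, 0.4, -0.3]
gripper_width: 0.504
grasp_force: 0.0
```

```bash
python3 fr.py; python3 - <<'E'
from h import *
im,W,st=look('wrist')
a=np.radians(13.5); c=(.4867,-.2324)
o=worthow(im[:,:,::-1].copy(),st,c,a,.038,L=(.27,.19),s=2900)
cv2.imwrite('pics/fin.png',o)
B=W.reshape(-1,3); D=(B[:,:2]-[.5,-.215])@np.array([[np.cos(a),-np.sin(a)],[np.sin(a),np.cos(a)]])*1000
f=(B[:,2]>.066)&(B[:,2]<.080)&(abs(D[:,0])<40)&(abs(D[:,1])<75); print('fence',rect(B[f]),np.median(D[f],0),np.median(B[f,2]))
for x0 in(-100,-60,-30,30,55): print(x0,[float((np.nanmedian(B[(abs(D[:,0]-x0)<5)&(abs(D[:,1]-y0)<5),2])*1000).round(1)) for y0 in(-65,-40,-14,10,40)])
E
```

```text
X 2.585880177152044 Y -33.51077375359181 z 242.7222316529804 yaw 13.374167000512125 tilt [ 0.0073 -0.0049] F [-0.1  0.4 -0.3] M [ 0.04 -0.01  0.03] t 15.65
fence (array([ 502.7, -220.4]), array([105.1,  17.9]), -77.0) [ 1.08072483 -2.82855443] 0.0743149289190278
-100 [37.6, 38.4, 38.5, 38.4, 38.4]
-60 [37.8, 38.3, 340.0, 38.6, 38.5]
-30 [38.0, 38.8, 290.0, 38.5, 38.6]
30 [37.9, 38.5, 315.6, 38.5, 38.3]
55 [37.6, 308.7, 324.8, 38.5, 38.8]
```

View pics/fin.png

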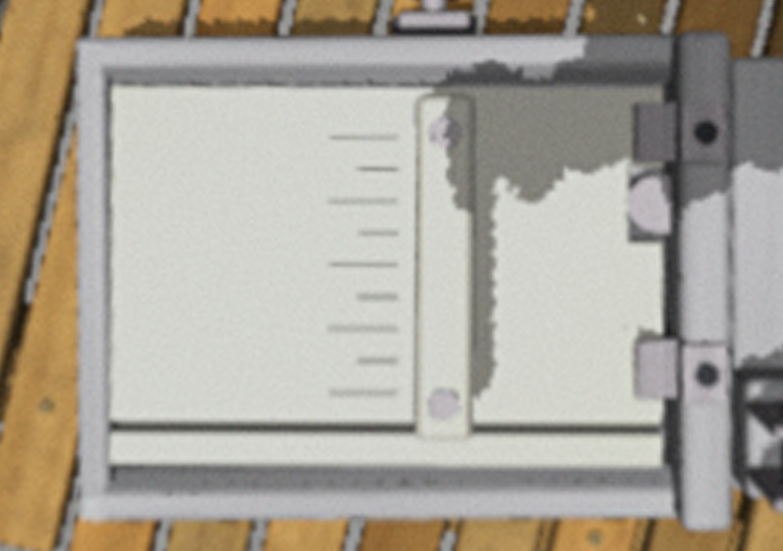

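The board sits flat against the front wall (column 108), square, with the rear gap at column 665, the tongue in the notch and the rear under both lugs. The arm is clear.

```bash
python3 -c "
from h import *
print(job_done())"
```

```text
the job is handed in; nothing more can be done
None
```

The board is back in the cutter's bed: flat, square, under both lugs with the tongue in its notch, and held by the spring against the front wall. I left the cheeses untouched and handed the job in at about 16 s, with the arm clear of everything.

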